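# Latch the purple sample rack in the tube mixer

## Robot

A 7-joint arm with a two-finger parallel gripper is mounted at the origin on the work surface. World frame = base frame: x ahead of the robot, y to its left, z up, the work surface at z = 0. Lengths are in m, angles in rad, forces in N, time in s.
With the tool pointing down it reaches from about 0.425 to 0.825 m from the base axis. Payload 3.6 kg.
Tool frame: the origin (TCP) lies where the fingers leave the gripper's body, on its centre line; the fingertips stand 73 mm ahead of it and the grasp point (between the pads) lies 54 mm ahead of it; x points along the fingers, y is the direction in which the jaws open and shut, and the axes are right-handed (so a half turn about x gives the same grasp; the last joint's range is limited). The gripper opens to 85 mm and grips with 20 to 120 N. Pads are 22 mm wide; open, the fingers measure 114 mm over their backs; the gripper's body (76 mm by 85 mm) begins 54 mm behind the grasp point. The pads swing forward as they close: fully open they stand 13 mm farther back than shut.
Start: joints at [1.103, 0.615, -0.013, 1.423, 0.008, 1.103, -0.04], TCP at [0.278, -0.588, 0.304] pointing down, gripper open.
Joint ranges: [-3.12, 3.12], [-0.3, 2.06], [-1.34, 1.32], [0.26, 2.42], [-1.36, 4.5], [0.01, 1.98], [-2.84, 2.84]. Speed limits (rad/s): [2.79, 2.79, 3.14, 3.14, 3.14, 3.14, 3.14].

## Interface

Orientations are given as a unit quaternion [x, y, z, w].
In Python, from station import arm, snapshot, camera_info, ticket gives the robot as it stands. Calls block until the motion is done:
- arm.movep(position, orientation): joint-space move of the TCP to a pose.
- arm.line_to(position, velocity=0.15, ori=None): straight line of the TCP; ori=None keeps the orientation; velocity is the mean speed in m/s.
- arm.move_j(angles): joint-space move.
- arm.move_gripper(opening, effort=None): opening from 0.0 (shut) to 1.0 (fully open); effort is the grip in N (None keeps the last); returns when the fingers have stopped.
- arm.pause(seconds).
- arm.ik(position, orientation): joint angles nearest the present ones, or None.
- snapshot(name): name is "scene" or "top" or "wrist"; returns the picture (384x512x3 uint8, blue, green, red); there is no depth.
- camera_info(name): a dict with "fx", "fy", "cx", "cy" (pixels), "R" (3x3) and "t" (3): a world point X has camera coordinates R X + t; the wrist camera has in their place "T_tool_cam" (4x4, takes a point from camera to tool coordinates, whose origin is the TCP and whose axes are the tool frame's). Camera axes: x right, y down, z forward; pixel columns grow to the right and rows downward; lengths in m; the calibration is good to about 2 mm. A picture is of the moment at which its call begins: read the wrist's pose just before it. camera_info takes no time and is no camera call.
A pose or a line that the arm cannot do raises arm.MotionError and nothing moves.
- ticket.finish_job(): hands the job in, once; it reports no verdict.
Readings, each from a call of its own:
- arm.read_time(): time.
- arm.read_joint_positions(): joint angles.
- arm.read_dq(): joint speeds.
- arm.read_effort(): joint torques, N m.
- arm.read_tool_pos(): TCP position.
- arm.read_eef_rot(): TCP orientation.
- arm.read_ft_force(): force on the tool from outside, world axes, zero at the start.
- arm.read_wrist_torque(): the same for the moment, N m.
- arm.read_opening(): opening from 0.0 (shut) to 1.0 (fully open).
Only numpy, scipy, OpenCV 4.12 (cv2) and the standard library are available. Lean on these libraries where they do the work, as an engineer would, in place of code of your own. Each camera call takes 0.05 s, during which the arm holds its last target.

## Task

Push the rack of purple-capped tubes along its lane on the tube mixer until it is fully home against the stop, then flip the orange-balled toggle lever beside that lane over until it snaps into its locked position, leaning away from the robot. Just push with the fingertips: lift nothing, leave the red rack and its lever as they are, do not disturb the other things on the desk, and finish clear of everything.

Things in the scene. Friction and masses are not known exactly. Their poses are not given: they have to be found in the camera images.
- mixer: fixed low tube mixer, 290 mm along its x, 370 along its y, flat aluminium deck 35 mm above the table. Origin: on the table under its centre; x points to the far side, y left. Two lanes along x, centred at y = +62 and -62 mm, between rails 8 mm high. One rack in each, 50 to 80 mm short of home; which is in which varies. Outwards of each lane stands its lever
- home_left (a point): fixed point on the deck, 35 mm up, where the origin of a rack in the left lane lies when fully home (mixer x = 45 mm, y = +62 mm); the rack's robot-side face is then at mixer x = -25 mm and its far face touches the lane's grey stop, 30 mm high. The lane's lever stands outwards of it
- home_right (a point): fixed point on the deck, 35 mm up, where the origin of a rack in the right lane lies when fully home (mixer x = 45 mm, y = -62 mm); the rack's robot-side face is then at mixer x = -25 mm and its far face touches the lane's grey stop, 30 mm high. The lane's lever stands outwards of it
- purple_rack: white rack with 18 purple-capped tubes, full. Loose, about 0.45 kg, 140 mm long (its x, along the lane, same way as the mixer's x), 76 wide, 48 tall; tube caps up to 75 mm. A 16 mm long lug juts 14 mm from each flank at its robot-side end, 12 to 24 mm up. Slides at 2 to 5 N. Origin: centre of its underside.
- red_rack: white rack with a few red-capped tubes, the rest of its holes empty; to be left alone. Loose, about 0.45 kg, 140 mm long (its x, along the lane, same way as the mixer's x), 76 wide, 48 tall; tube caps up to 75 mm. A 16 mm long lug juts 14 mm from each flank at its robot-side end, 12 to 24 mm up. Slides at 2 to 5 N. Origin: centre of its underside.
- lever_left (a joint): left lane's lever, rad: 0 = open, leaning 0.6 rad from upright to mixer -x (robot side); 1.2 = locked, leaning to +x. A spring drives it from the middle (0.6) to the nearer end; 4 to 5 N at the ball starts it. Axis along mixer y at x -65, y +145, z 67 mm. Its steel tooth drops behind the rack's lug if the rack is home; locked too early it blocks the rack's way.
- lever_right (a joint): right lane's lever, rad: 0 = open, leaning 0.6 rad from upright to mixer -x (robot side); 1.2 = locked, leaning to +x. A spring drives it from the middle (0.6) to the nearer end; 4 to 5 N at the ball starts it. Axis along mixer y at x -65, y -145, z 67 mm. Its steel tooth drops behind the rack's lug if the rack is home; locked too early it blocks the rack's way.
- lever_left_tip (a point): centre of the orange ball (22 mm diameter) on the left lever's 10 mm thick stem, 58 mm from the axis; moves with the lever; 115 mm above the table at either end, 125 mm midway. 35 mm free between ball and tubes of its lane, open on the outer side. The stem stands in a grey bracket 75 mm high
- lever_right_tip (a point): centre of the orange ball (22 mm diameter) on the right lever's 10 mm thick stem, 58 mm from the axis; moves with the lever; 115 mm above the table at either end, 125 mm midway. 35 mm free between ball and tubes of its lane, open on the outer side. The stem stands in a grey bracket 75 mm high
- gel_bottle: green bottle with white cap, 48 mm diameter, 100 mm tall, loose, standing beside the mixer; origin under its centre
- marker: black marker pen with red cap, 110 mm long along its y, 12 mm thick, loose, lying beside the mixer; origin under its centre
- phone: black phone, 150 x 73 x 9 mm, loose; origin under its centre
- carton: open white carton of green tubes, 100 x 160 x 60 mm, loose; origin under its centre
- cup: clear plastic cup, 70 mm wide, 75 mm tall, loose; origin under its centre
- stapler: blue and black stapler, 130 x 32 x 42 mm, loose; origin under its centre
Things that resemble listed ones, but are neither listed nor needed, are in the scene too. Leave any brown or turquoise look-alike of the purple_rack alone.

How it is judged:
On the way, in this order (a step that is already met when the one before it is completed fails the run):
1. the purple rack is home against the stop while both levers are still open (x of purple_rack in the frame of mixer between 0.041 and 0.048 m and z of purple_rack in the frame of mixer below 0.039 m and value of joint each of lever_left, lever_right below 0.3 rad), for 0.2 s.
2. the lever beside the purple rack is locked, the rack still home (x of purple_rack in the frame of mixer between 0.041 and 0.048 m and z of purple_rack in the frame of mixer below 0.039 m and ((y of purple_rack in the frame of mixer above 0 m and value of joint lever_left above 1.1 rad and value of joint lever_right below 0.3 rad) or (y of purple_rack in the frame of mixer below 0 m and value of joint lever_right above 1.1 rad and value of joint lever_left below 0.3 rad))), for 0.2 s.
At the end, for the whole second after the job is handed in: The purple rack stands flat on the deck within 4 mm of home and at rest, the lever of its lane is locked (above 1.1 rad), the other lever is open (below 0.15 rad) and the red rack is within 12 mm of where it was (x of purple_rack in the frame of mixer between 0.041 and 0.048 m and z of purple_rack in the frame of mixer below 0.039 m and ((y of purple_rack in the frame of mixer above 0 m and value of joint lever_left above 1.1 rad and value of joint lever_right below 0.15 rad) or (y of purple_rack in the frame of mixer below 0 m and value of joint lever_right above 1.1 rad and value of joint lever_left below 0.15 rad)) and angle between purple_rack's own z axis and vertical below 0.06 rad and distance of red_rack from where it was at the start of the episode below 0.012 m and linear speed of purple_rack below 0.02 m/s); the robot touches nothing.
It fails at once if a rack is lifted more than 12 mm off the deck or tipped (height (world z) of any of purple_rack, red_rack above 0.047 m or angle between any of purple_rack, red_rack's own z axis and vertical above 0.25 rad).
It fails at once if the red rack is moved more than 15 mm (distance of red_rack from where it was at the start of the episode above 0.015 m).
It fails at once if the red rack's lever is flipped past its middle ((y of purple_rack in the frame of mixer above 0 m and value of joint lever_right above 0.6 rad) or (y of purple_rack in the frame of mixer below 0 m and value of joint lever_left above 0.6 rad)).
It fails at once if another thing on the desk is moved more than 25 mm (distance of any of gel_bottle, marker, phone, carton, cup, stapler from where it was at the start of the episode above 0.025 m).
It also fails if it takes over 40 s, if anything falls off the work surface, if the arm or the gripper's body presses on something with over 40 N, if the wrist force passes 120 N, or if a joint passes its speed limit or range.

## Working session

There is one attempt and no reset: what is moved stays moved. The work goes in short steps, each a Python script; the robot and the scene stay as the last script left them, time stands still between calls to the robot, and variables do not carry over. Pictures are saved under pics/ and viewed, and the job is handed in when it is done.

```bash
ls; mkdir -p pics; python3 - <<'E'
from station import arm, snapshot, camera_info
import cv2
for n in("scene","top","wrist"):
    i=snapshot(n); cv2.imwrite(f"pics/{n}0.png",i)
    print(n,camera_info(n))
print(arm.read_time(),arm.read_tool_pos(),arm.read_eef_rot())
E
```

```text
pics
scene {'fx': 409.5427098481096, 'fy': 409.5427098481096, 'cx': 248.09989897997963, 'cy': 196.01518726824938, 'R': array([[ 0.70319905,  0.71092583, -0.00977545],
       [ 0.42536384, -0.43167823, -0.79543667],
       [-0.56971633,  0.55519219, -0.60595787]]), 't': array([-0.37230557, -0.14211288,  1.59620704])}
top {'fx': 356.3552496240297, 'fy': 356.3552496240297, 'cx': 252.94649669583242, 'cy': 195.11791798862404, 'R': array([[-0.00436478, -0.99974558, -0.02212949],
       [-0.99852074,  0.00555667, -0.05408745],
       [ 0.05419666,  0.02186067, -0.99829096]]), 't': array([0.01459836, 0.52095803, 1.2106246 ])}
wrist {'fx': 264.8630975197058, 'fy': 264.8630975197058, 'cx': 259.4412845623754, 'cy': 188.12890237252245, 'T_tool_cam': array([[-5.81083886e-04, -2.94132587e-01,  9.55764450e-01,
        -6.96227123e-02],
       [ 9.99999752e-01, -5.52019656e-04,  4.38096199e-04,
        -7.40174698e-04],
       [ 3.98742394e-04,  9.55764467e-01,  2.94132835e-01,
        -7.60298747e-02],
       [ 0.00000000e+00,  0.00000000e+00,  0.00000000e+00,
         1.00000000e+00]])}
0.15 [ 0.27773923 -0.58719027  0.30297932] [-0.68976354 -0.15563419  0.69008236 -0.15424202]
```

View pics/scene0.png

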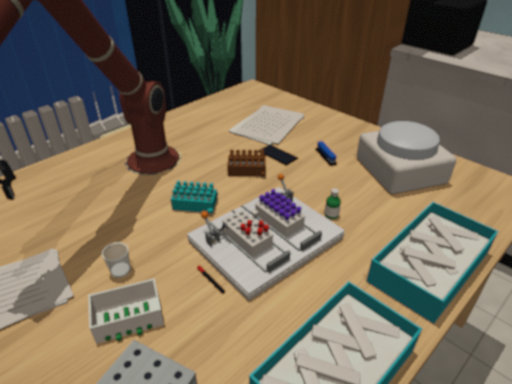

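View pics/top0.png

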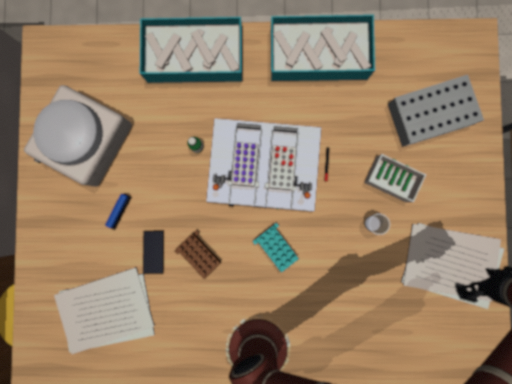

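The purple rack is in the left lane, around (245,163) in the top image, and the red rack is on the right. I'll enlarge the mixer.

```bash
python3 - <<'E'
import cv2
i=cv2.imread("pics/top0.png")[110:220,195:335]
cv2.imwrite("pics/topc.png",cv2.resize(i,None,fx=5.4,fy=5.4,interpolation=cv2.INTER_CUBIC))
i=cv2.imread("pics/scene0.png")[165:300,180:350]
cv2.imwrite("pics/scenec.png",cv2.resize(i,None,fx=4.4,fy=4.4,interpolation=cv2.INTER_CUBIC))
E
```

```text
(no output)
```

View pics/topc.png

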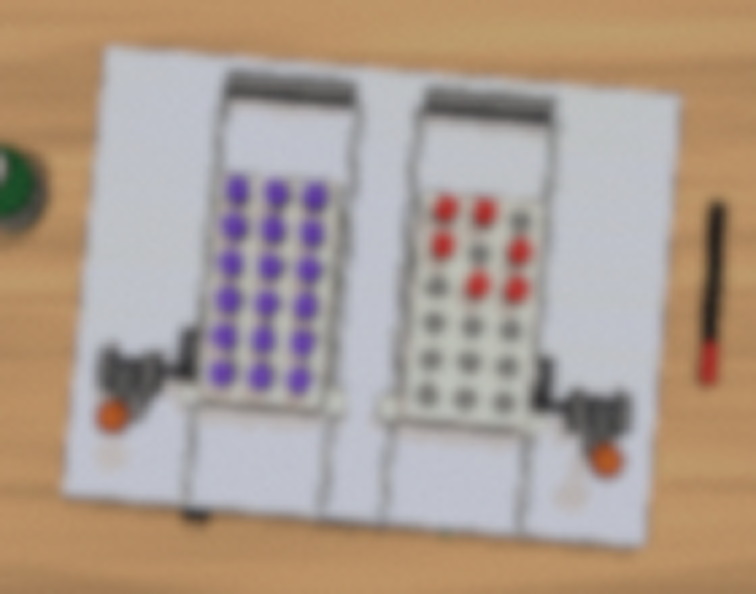

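View pics/scenec.png

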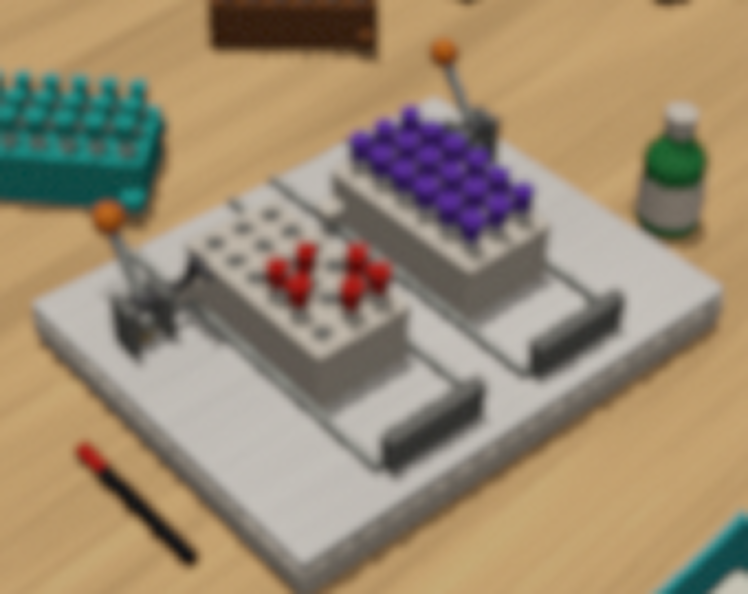

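The deck corners in the crop are at about (106,46), (680,94), (645,547) and (65,494). The orange balls are at (113,416) and (605,460). Now I'll fit the mixer pose.

```bash
cat > h.py <<'E'
import numpy as np, cv2
from scipy.spatial.transform import Rotation as R
from scipy.optimize import least_squares
def bp(ci,uv,z):
    d=np.linalg.inv(np.array([[ci['fx'],0,ci['cx']],[0,ci['fy'],ci['cy']],[0,0,1]]))@[uv[0],uv[1],1]
    C=-ci['R'].T@ci['t']; d=ci['R'].T@d
    return C+d*(z-C[2])/d[2]
def wrist_ci(ci,p,q):
    T=np.eye(4);T[:3,:3]=R.from_quat(q).as_matrix();T[:3,3]=p
    W=np.linalg.inv(T@ci['T_tool_cam'])
    return dict(fx=ci['fx'],fy=ci['fy'],cx=ci['cx'],cy=ci['cy'],R=W[:3,:3],t=W[:3,3])
def proj(ci,X):
    c=ci['R']@np.asarray(X)+ci['t']; return np.array([ci['fx']*c[0]/c[2]+ci['cx'],ci['fy']*c[1]/c[2]+ci['cy']])
def fit(local,world):
    f=lambda v:(np.array([[np.cos(v[2]),-np.sin(v[2])],[np.sin(v[2]),np.cos(v[2])]])@np.array(local).T).T+v[:2]-np.array(world)
    s=least_squares(lambda v:f(v).ravel(),[.6,0,0]); return s.x,f(s.x)
def m2w(v,xy):
    c,s=np.cos(v[2]),np.sin(v[2]); return np.array([v[0]+c*xy[0]-s*xy[1],v[1]+s*xy[0]+c*xy[1]])
def w2m(v,xy):
    c,s=np.cos(v[2]),np.sin(v[2]); d=np.array(xy[:2])-v[:2]; return np.array([c*d[0]+s*d[1],-s*d[0]+c*d[1]])
E
python3 - <<'E'
from h import *
from station import camera_info,arm
ci=camera_info("top")
full=lambda u:((u[0]+.5)/5.4-.5+195,(u[1]+.5)/5.4-.5+110)
w=[bp(ci,full(u),.035)[:2] for u in [(106,46),(680,94),(645,547),(65,494)]]
v,r=fit([(.145,.185),(.145,-.185),(-.145,-.185),(-.145,.185)],w)
print(v,r*1000)
for n,u,z in [("ballL",(113,416),.115),("ballR",(605,460),.115),("lugL",(182,397),.055),("lugR",(333,408),.055),("stopL far",(232,73),.065),("bottle cap",(0,165),.1)]:
    b=bp(ci,full(u),z); print(n,b,w2m(v,b))
print("homes",m2w(v,(.045,.062)))
E
```

```text
[ 0.6254489  -0.02525108 -0.09317201] [[ 2.08069425  2.3001892 ]
 [ 2.05765974 -3.69364711]
 [-1.85185987 -2.54853708]
 [-2.28649411  3.94199498]]
ballL [0.5431238  0.12819547 0.115     ] [-0.09624427  0.14512169]
ballR [ 0.51568659 -0.15900447  0.115     ] [-0.09684218 -0.14338524]
lugL [0.55935832 0.09314597 0.055     ] [-0.07681926  0.11173463]
lugR [ 5.51969950e-01 -4.99189838e-05  5.50000000e-02] [-0.07550489  0.01825557]
stopL far [0.75900001 0.06118122 0.065     ] [0.12493042 0.09848264]
bottle cap [0.6955085  0.19817706 0.1       ] [0.04896859 0.22897721]
homes [0.67602203 0.03229333]
```

Mixer pose is about (0.625, -0.025), yaw -0.093 rad. The ball positions agree with the model, expected x = -97.7. I'll move above the lane's start with the gripper shut and take a wrist picture to refine the pose.

```bash
cat >> h.py <<'E'
V=np.array([0.6254489,-0.02525108,-0.09317201])
def quat(yaw):
    c,s=np.cos(yaw),np.sin(yaw)
    return R.from_matrix(np.array([[0,-s,c],[0,c,s],[-1,0,0]])).as_quat()
E
python3 - <<'E'
from h import *
from station import *
q=quat(V[2])
p=m2w(V,(-.135,.062))
for pp,z in [((-.135,.062),.30),((-.135,.062),.133),((-.036,.062),.133),((-.14,.145),.18),((-.04,.145),.18)]:
    print(arm.ik([*m2w(V,pp),z],q))
arm.movep([*p,.30],q)
arm.move_gripper(0.0,40)
P=arm.read_tool_pos();Q=arm.read_eef_rot()
i=snapshot("wrist");cv2.imwrite("pics/w1.png",i)
np.savez("w1",P=P,Q=Q);print(P,Q,arm.read_time(),arm.read_ft_force(),arm.read_opening())
cv2.imwrite("pics/w1b.png",cv2.resize(i,(768,576),interpolation=cv2.INTER_CUBIC))
E
```

```text
[ 0.39331843  0.48565546 -0.78922082  1.84082821  0.4089054   0.9850685
  0.90791788]
[ 0.24653443  0.71137512 -0.5965043   2.01447922  0.68137064  0.62153387
  0.6662434 ]
[ 0.28846148  0.83337449 -0.66757529  1.73774381  0.68020591  0.8162601
  0.77268328]
[ 0.12570207  0.66170107 -0.65989767  1.93211191  0.58688765  0.74806047
  0.6004088 ]
[ 0.16611622  0.79110828 -0.70316356  1.66162892  0.61501697  0.92229965
  0.70299457]
[0.49680749 0.0490678  0.29999589] [ 0.03293622  0.70634143 -0.03290522  0.70633862] 3.3583 [-0.27238366  0.37382622 -0.14969001] 0.0012017181768038544
```

View pics/w1b.png

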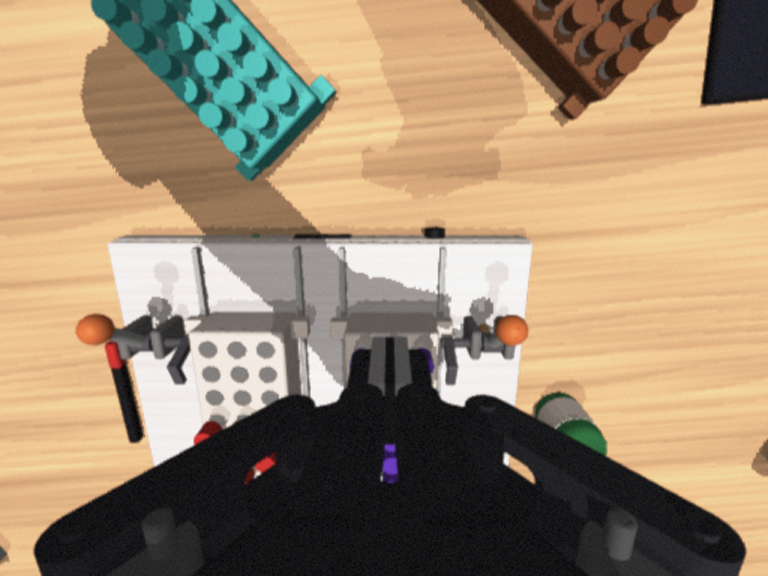

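The wrist view shows the deck's robot-side corners at (112,241) and (530,241). The balls are at (95,329) and (512,329). The purple rack's lower front edge is near (343,333)–(447,333), with lugs at (338,326) and (446,328).

```bash
python3 - <<'E'
from h import *
from station import camera_info
d=np.load("w1.npz");ci=wrist_ci(camera_info("wrist"),d['P'],d['Q'])
f=lambda u:((u[0]+.5)/1.5-.5,(u[1]+.5)/1.5-.5)
pts=[("cR",(112,241),.035),("cL",(530,241),.035),("bR",(95,329),.115),("bL",(512,329),.115),("lug edge R",(333,320),.059),("lug edge L",(450,322),.059),("face top",(390,315),.083)]
for n,u,z in pts: print(n,w2m(V,bp(ci,f(u),z))*1000)
i=cv2.imread("pics/w1.png")[140:270,190:370]
cv2.imwrite("pics/w1c.png",cv2.resize(i,None,fx=4.4,fy=4.4,interpolation=cv2.INTER_CUBIC))
E
```

```text
cR [-143.66023169 -173.98378914]
cL [-143.57300666  182.96395858]
bR [ -97.31182129 -141.87064748]
bL [-97.28736518 148.24219015]
lug edge R [-80.87003086  15.43288264]
lug edge L [-79.04207475 114.07158953]
face top [-94.96749092  63.43438068]
```

View pics/w1c.png

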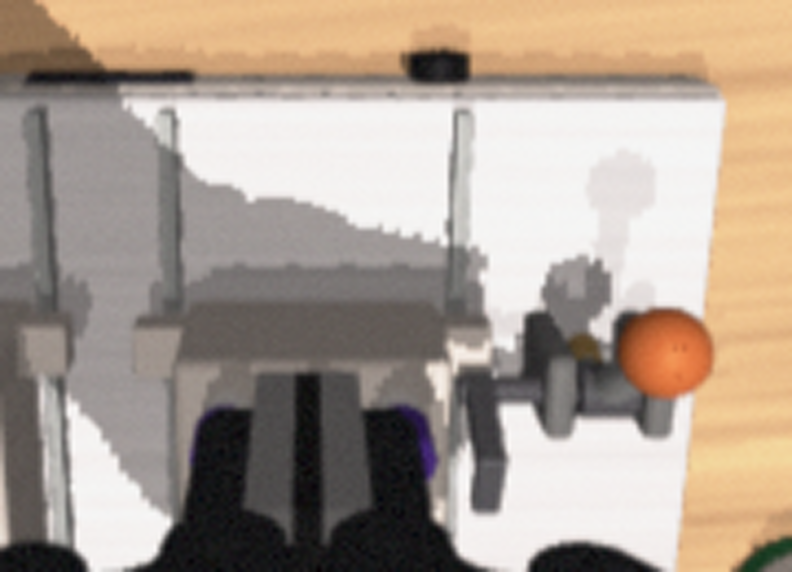

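The view confirms both levers open and a clear lane behind the purple rack. I'm shifting the y estimate by +2 mm as a compromise between the two views. Next I lower into the lane and push with force monitoring.

```bash
sed -i 's/^V=.*/V=np.array([0.62545,-0.0233,-0.09317])/' h.py; python3 - <<'E'
from h import *
from station import *
q=quat(V[2]); a=np.array([np.cos(V[2]),np.sin(V[2]),0])
Z=.135
g=lambda x,z=Z:[*m2w(V,(x,.062)),z]
arm.line_to(g(-.135),.12,q)
f0=np.array(arm.read_ft_force()); print(arm.read_time(),f0)
log=[]
x=-.118
arm.line_to(g(x),.06)
while x<-.046:
    x+=.006; arm.line_to(g(x),.05)
    F=(np.array(arm.read_ft_force())-f0)@a; m=w2m(V,arm.read_tool_pos())
    log.append((round(x*1000,1),round(m[0]*1000,1),round(F,1)))
    if F<-12: break
while x<-.028:
    if log[-1][2]<-11: break
    x+=.0015; arm.line_to(g(x),.02)
    F=(np.array(arm.read_ft_force())-f0)@a; m=w2m(V,arm.read_tool_pos())
    log.append((round(x*1000,1),round(m[0]*1000,1),round(F,1)))
for l in log: print(l)
print(arm.read_time())
i=snapshot("wrist");cv2.imwrite("pics/w2.png",cv2.resize(i,(768,576)))
i=snapshot("top")[110:220,195:335];cv2.imwrite("pics/t2.png",cv2.resize(i,None,fx=5.4,fy=5.4,interpolation=cv2.INTER_CUBIC))
E
```

```text
4.8833 [-0.46602793  0.4505366   0.82477239]
(-112.0, np.float64(-111.7), np.float64(0.8))
(-106.0, np.float64(-105.6), np.float64(0.9))
(-100.0, np.float64(-99.6), np.float64(0.8))
(-94.0, np.float64(-93.6), np.float64(0.8))
(-88.0, np.float64(-87.9), np.float64(0.8))
(-82.0, np.float64(-82.4), np.float64(-1.6))
(-76.0, np.float64(-75.8), np.float64(-2.1))
(-70.0, np.float64(-69.7), np.float64(-1.2))
(-64.0, np.float64(-63.7), np.float64(-0.9))
(-58.0, np.float64(-57.7), np.float64(-0.7))
(-52.0, np.float64(-51.7), np.float64(-1.4))
(-46.0, np.float64(-45.7), np.float64(-1.3))
(-44.5, np.float64(-45.5), np.float64(-4.6))
(-43.0, np.float64(-43.6), np.float64(-4.6))
(-41.5, np.float64(-41.7), np.float64(-4.1))
(-40.0, np.float64(-40.0), np.float64(-3.0))
(-38.5, np.float64(-38.4), np.float64(-4.6))
(-37.0, np.float64(-36.9), np.float64(-3.6))
(-35.5, np.float64(-35.4), np.float64(-3.6))
(-34.0, np.float64(-35.1), np.float64(-6.4))
(-32.5, np.float64(-34.9), np.float64(-9.2))
(-31.0, np.float64(-34.7), np.float64(-11.8))
11.0167
```

View pics/w2.png

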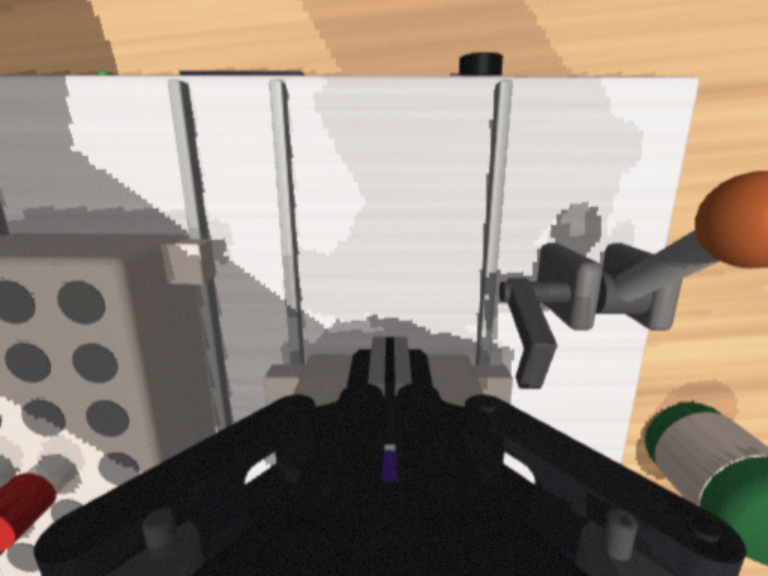

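View pics/t2.png

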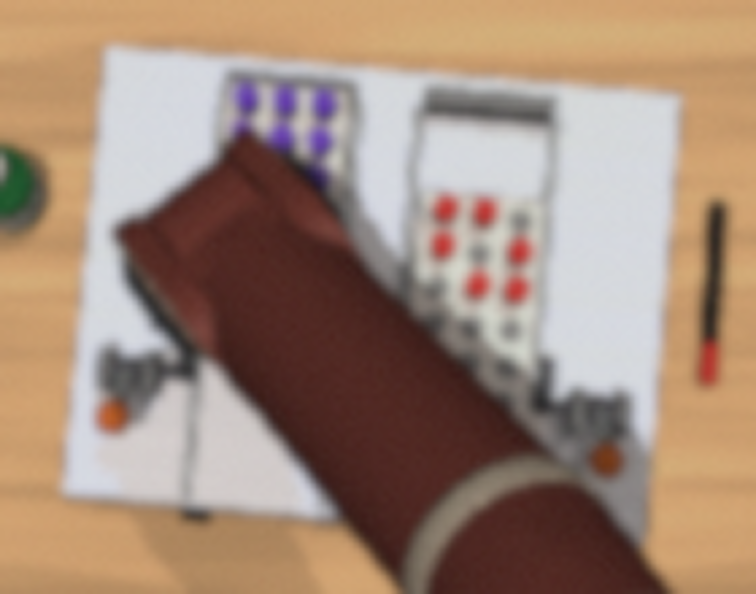

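The motion stalled at TCP x = -35 mm with the force rising to 12 N. The finger front is then at about -24 mm, which matches home. In the top view the caps now reach the stop at (285,100), and both levers still lean toward the robot. Now the lever.

```bash
python3 - <<'E'
from h import *
from station import *
q=quat(V[2]); a=np.array([np.cos(V[2]),np.sin(V[2]),0])
g=lambda x,y,z:[*m2w(V,(x,y)),z]
arm.pause(.3)
arm.line_to(g(-.075,.062,.135),.08,q)
arm.line_to(g(-.11,.062,.23),.15)
arm.line_to(g(-.15,.146,.23),.15)
i=snapshot("top")[110:220,195:335];cv2.imwrite("pics/t3.png",cv2.resize(i,None,fx=5.4,fy=5.4,interpolation=cv2.INTER_CUBIC))
i=snapshot("scene")[165:300,180:350];cv2.imwrite("pics/s3.png",cv2.resize(i,None,fx=4.4,fy=4.4,interpolation=cv2.INTER_CUBIC))
i=snapshot("wrist");cv2.imwrite("pics/w3.png",cv2.resize(i,(768,576)))
print(arm.read_time(),arm.read_ft_force())
E
```

```text
13.8583 [-0.02580389 -0.64534163  0.27184837]
```

View pics/s3.png

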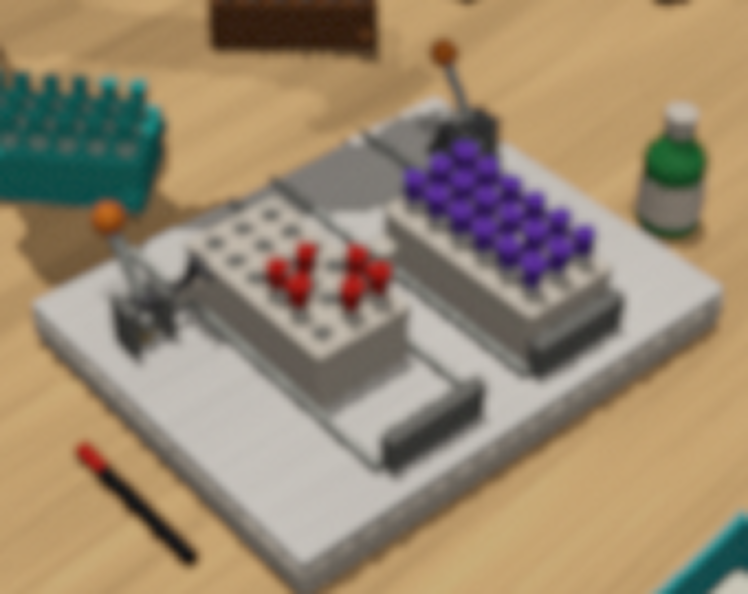

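View pics/w3.png

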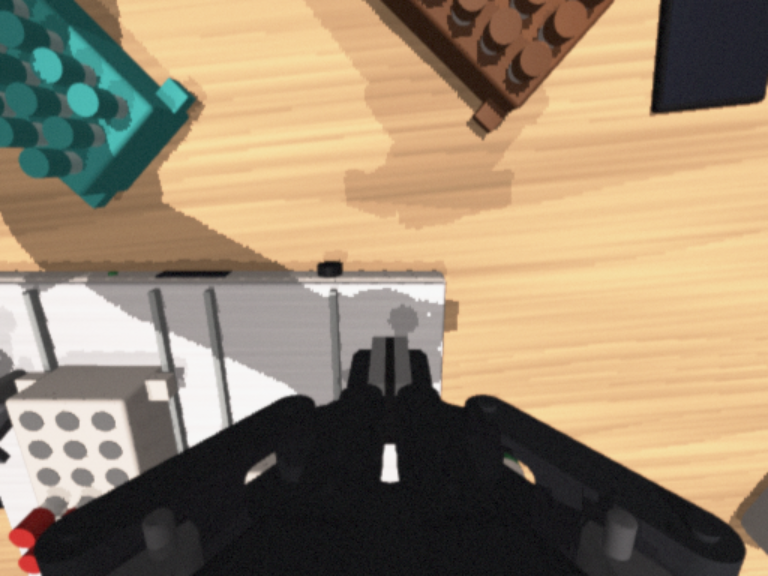

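The rack touches its stop at (575,320) in the scene crop, and the lever ball is hidden behind the fingers, so it's in line with them. Next I lower and push the lever.

```bash
python3 - <<'E'
from h import *
from station import *
q=quat(V[2]); a=np.array([np.cos(V[2]),np.sin(V[2]),0])
g=lambda x,y,z:[*m2w(V,(x,y)),z]
Y=.146
arm.line_to(g(-.15,Y,.180),.1,q)
f0=np.array(arm.read_ft_force())
x=-.128; arm.line_to(g(x,Y,.18),.08)
while x<-.056:
    x+=.006; arm.line_to(g(x,Y,.18),.04)
    F=np.array(arm.read_ft_force())-f0; m=w2m(V,arm.read_tool_pos())
    print(round(x*1000),(m*1000).round(1),round(F@a,1),F.round(1))
    if np.linalg.norm(F)>20: print("stop");break
print(arm.read_time())
for n,s in(("top",np.s_[110:220,195:335]),("scene",np.s_[165:300,180:350])):
    i=snapshot(n)[s];cv2.imwrite(f"pics/{n}4.png",cv2.resize(i,None,fx=4.4,fy=4.4,interpolation=cv2.INTER_CUBIC))
E
```

```text
-122 [-121.9  146. ] -0.6 [-0.7 -0.3 -0.6]
-116 [-118.2  146.2] -4.0 [-4.  -0.   3.2]
-110 [-117.2  146.5] -14.1 [-14.2  -0.6  10.8]
-104 [-109.8  146.5] -9.6 [-9.7  0.   9.9]
-98 [-99.4 146.2] -3.6 [-3.6  0.6  4. ]
-92 [-91.1 146. ] 0.0 [-0.  -0.2  0.3]
-86 [-85.1 145.7] 1.5 [ 1.4 -1.2  0.9]
-80 [-79.6 145.9] 0.9 [ 0.8 -0.7 -0.1]
-74 [-73.7 145.9] 0.6 [ 0.5 -0.3 -0.2]
-68 [-67.7 145.9] 1.6 [1.6 0.  0.9]
-62 [-61.7 145.9] 0.7 [ 0.7 -0.1  1.4]
-56 [-55.7 145.9] -0.1 [-0.1 -0.  -0.3]
18.5333
```

View pics/scene4.png

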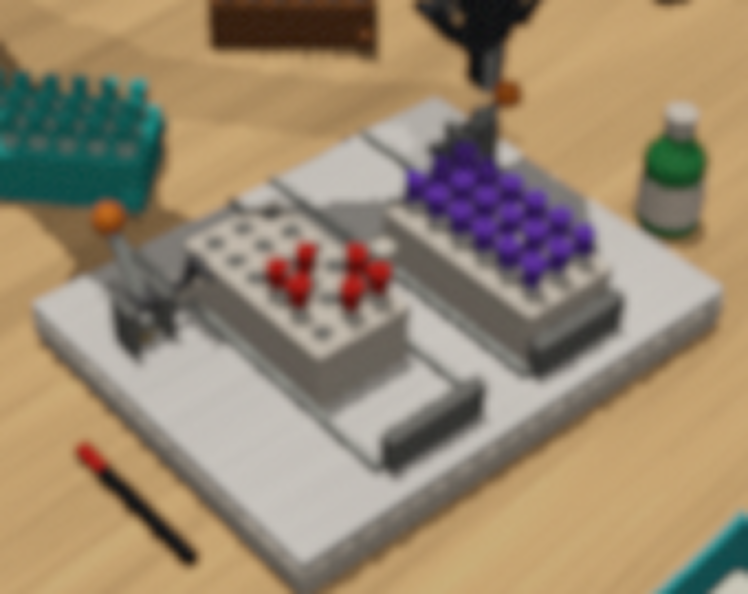

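The lever has snapped over, with the ball now at (508,93) ahead of the fingertips. I'll retreat, then measure from above.

```bash
python3 - <<'E'
from h import *
from station import *
q=quat(V[2])
g=lambda x,y,z:[*m2w(V,(x,y)),z]
arm.line_to(g(-.10,.146,.18),.1,q)
arm.line_to(g(-.15,.146,.27),.15)
arm.line_to(g(-.15,.25,.30),.15)
print(arm.read_time(),arm.read_ft_force())
for n,s in(("top",np.s_[110:220,195:335]),("scene",np.s_[165:300,180:350])):
    i=snapshot(n);cv2.imwrite(f"pics/{n}5full.png",i);i=i[s];cv2.imwrite(f"pics/{n}5.png",cv2.resize(i,None,fx=5.4 if n=="top" else 4.4,fy=5.4 if n=="top" else 4.4,interpolation=cv2.INTER_CUBIC))
c=camera_info("top")
for n,p in(("ballL locked",(-.0323,.145,.115)),("ballR open",(-.0977,-.145,.115)),("rack home near L top corner",(-.025,.1,.083)),("near R",(-.025,.024,.083))):
    u=proj(c,[*m2w(V,p[:2]),p[2]]);print(n,(u-[195,110]+.5)*5.4)
E
```

```text
20.9333 [-0.12548126  0.25309386 -0.20151628]
ballL locked [120.6320036  308.49048161]
ballR open [604.79292393 462.22425605]
rack home near L top corner [202.27032506 309.96153071]
near R [327.56576667 320.70391534]
```

View pics/top5.png

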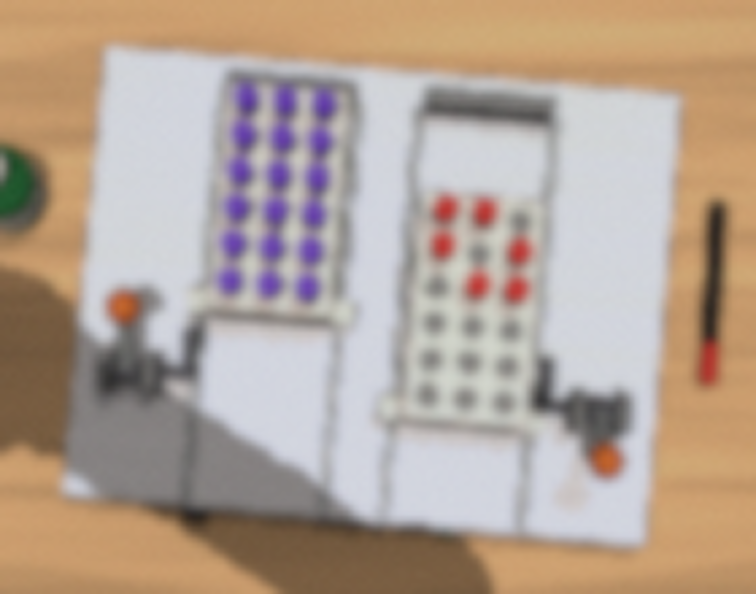

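View pics/scene5full.png

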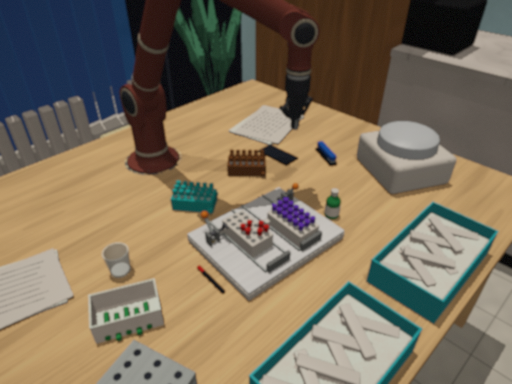

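The left ball is at (123,306) against a predicted locked position of (121,308). The tooth is behind the lug, the rack is at the stop, the red rack and its lever haven't moved, and the arm is clear. Handing in.

```bash
python3 -c "
from station import *
ticket.finish_job(); print(arm.read_time())"
```

```text
the job is handed in; nothing more can be done
the job is handed in; nothing more can be done
```

The purple rack is home against its stop in the left lane and its lever is locked. I handed the job in at about 21 s of robot time, and no verdict was reported.

- **Rack:** I pushed it with the shut fingertips at 2–5 N. It stopped at TCP x of about -35 mm, with the fingertip front at about -24 mm against the expected -25 mm. The force then rose to 12 N with almost no further travel. Both levers were still open at that point.
- **Lever:** I pushed the orange ball over, with a peak of about 18 N on the tool, and it snapped across. In the last top view the ball is within about 3 crop pixels (roughly 2 mm) of where a locked lever should put it. The tooth sits behind the rack's lug.
- **Everything else:** The red rack and its open lever look unchanged, as do the other things on the desk. The arm finished clear with about 0 N on the tool.
- **Disagreement:** The top and wrist views differed by about 3 mm on the mixer's sideways position. I used a value in between, and it caused no trouble.

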